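# Select a feed on the gearbox gate

## Robot

A 7-joint arm with a two-finger parallel gripper is mounted at the origin on the work surface. World frame = base frame: x ahead of the robot, y to its left, z up, the work surface at z = 0. Lengths are in m, angles in rad, forces in N, time in s.
With the tool pointing down it reaches from about 0.4 to 0.85 m from the base axis. Payload 10.4 kg.
Tool frame: the origin (TCP) lies between the finger pads; the fingertips stand ahead of it and the grasp point (between the pads) lies 5 mm behind it (manip.tip_extent is the z of the fingertips in the tool frame, in m); z points along the fingers, y is the line along which they close (so a half turn about z gives the same grasp; the last joint's range is limited). The gripper opens to 85 mm and grips with 20 to 120 N. Pads are 22 mm wide; open, the fingers measure 114 mm over their backs; the gripper's body (76 mm by 85 mm) begins 54 mm behind the grasp point. The pads swing forward as they close: fully open they stand 13 mm farther back than shut.
Start: joints at [-1.294, 0.332, -0.065, 1.46, 0.022, 1.35, -0.088], TCP at [0.185, 0.597, 0.245] pointing down, gripper open.
Joint ranges: [-2.6, 2.6], [-0.5, 2.12], [-1.47, 1.34], [0.16, 2.42], [-1.27, 4.41], [0.06, 2.06], [-2.6, 2.6]. Speed limits (rad/s): [2.22, 2.22, 2.79, 2.79, 3.14, 3.14, 3.14].

## Interface

Orientations are given as a unit quaternion [x, y, z, w].
In Python, from workcell import status, viewer, manip gives the robot as it stands.
- The arm moves only by the tool play_rows, never from a script. Its argument "plan" is one flat list of numbers, 7 for each row, row after row: the turn, a rotation vector about the tool's x, y, z in degrees, then the shift along the tool's x, y, z in m, then the opening, from 0 (shut) to 1 (fully open). In form: [ax, ay, az, dx, dy, dz, grip, ax, ay, az, dx, dy, dz, grip, ...]. A call has 1 to 20 rows; each row is the pose to reach, as a shift and turn from the pose commanded when the call began, along the tool's axes at that moment; what a row does not reach only later rows make up. A row lasts 1/8 s, in which the tool goes at most 62.5 mm and 10.7 degrees, less where a joint would pass 70% of its speed; a pose out of reach is approached as far as the arm can. A call with a gripper value outside its range is refused whole. The fingers move at their own pace and stop on an object; "squeeze" is the grip in N (left out, the last holds). Time passes only in rows, so rows that repeat a pose let the fingers close. It gives the time, the measured TCP pose, the force, the opening and the grip force at its end, in the units of the state.
- status.get_obs(): the state, without advancing time (a new reading comes with each control period).
- viewer.camera(name): name is "scene" or "top" or "wrist"; returns the picture (384x512x3 uint8, red, green, blue); there is no depth.
- viewer.camera_model(name): a dict with "fx", "fy", "cx", "cy" (pixels), "R" (3x3) and "t" (3): a world point X has camera coordinates R X + t. Camera axes: x right, y down, z forward; pixel columns grow to the right and rows downward; lengths in m; the calibration is good to about 2 mm. A picture is of the moment at which its call begins: read the wrist's pose just before it. camera_model takes no time and is no camera call; for the wrist camera it gives the pose at the moment of the call.
- manip.hand_in(): hands the job in; it is judged then, once.
The state is a dict: "clock": time; "joint_pos": joint angles; "joint_velocities": joint speeds; "tau": joint torques, N m; "position": TCP position; "ee_rot": TCP orientation; "ft_force": force on the tool from outside, world axes, zero at the start; "torque": the same for the moment, N m; "grip_width": opening from 0.0 (shut) to 1.0 (fully open); "grasp_force": force on a finger pad.
Only numpy, scipy, OpenCV 4.12 (cv2) and the standard library are available. Lean on these libraries where they do the work, as an engineer would, in place of code of your own. Each camera call takes 0.05 s, during which the arm holds its last target. There are 200 camera calls.

## Task

The setter has screwed a round-headed stud beside the end of one of the four corner slots in the feed gearbox's gate. With the fingertips, push the selector lever out of its park slot, along the cross slot and fully home into the slot that the stud marks, then let go. Push gently rather than gripping or forcing it, and leave the other things on the bench where they are.

Things in the scene. Friction and masses are not known exactly. Their poses are not given: they have to be found in the camera images.
- gearbox: Grey feed gearbox fixed to the bench: foot 210 x 250 mm, housing 170 x 220 mm, motor (84 mm dia) out of its +x side, output shaft out of its -y side; a steel gate plate, 144 x 124 mm, 6 mm thick, on top, its top 115 mm above the bench. Origin: on the bench under the gate's middle; z up, x roughly away from the robot, from the park slot to the cross slot; y to the left.
- gate_center (a point): Middle of the gate, on the plate's top. Slots 14 mm wide, in gearbox axes: cross slot along y at x = 0, ending at y = +26 and -26 mm; at each end of it a slot to +x and one to -x (four corner slots, an H); in the middle one slot to -x only: park. The 10 mm stem stops with its axis at x = +26 or -26 mm; coming out of park the cross slot's far edge stops it. Play 2 mm each way.
- lever_knob (a point): Centre of the black ball knob (36 mm dia) on the selector lever, a straight stem that swings both ways about a pivot under gate_center, 32 mm above the bench; knob centre 160 mm from the pivot. It moves twice as far as the stem does at the plate: about 50 mm from cross slot to slot end, and from the middle to an end of the cross slot. 2 to 4 N moves it; it stays where it is left.
- lever_gate (a point): Point on the lever's axis 82 mm from the pivot (about where the stem passes the gate plate).
- lever_fore (a joint): Lean of the lever along the gearbox's x: 0 upright (in the cross slot), about +0.31 rad home in a +x slot, about -0.31 rad home in a -x slot (in park at the start: -0.31 to -0.22).
- lever_side (a joint): Lean of the lever along the gearbox's y: 0 upright (middle), about +0.31 to +0.34 rad in the +y corner slots, about -0.31 to -0.34 rad in the -y ones.
- stud: Marker: round-headed steel stud, head 24 mm dia, standing 24 mm above the gate plate, fixed. It stands in line with one corner slot, beyond its end, at x = +56 or -56 mm and y = +26 or -26 mm of the gearbox. The other three such places have small plugs, 12 mm dia and 2 mm high. Origin: its foot, on the plate.
- glue: Loose bystander: white glue bottle, 60 mm dia, 150 mm tall, standing to the +y side of the gearbox. Origin: centre of its underside.
- driver: Loose bystander: screwdriver, 200 mm long, lying on the bench on the robot's side of the gearbox. Origin on the bench below it.
- offcut: Loose bystander: wooden offcut 50 x 110 x 30 mm, to the -y side of the gearbox. Origin: centre of its underside.
- screwcup: Loose bystander: open metal cup, 70 mm dia, 70 mm tall, to the -y side of the gearbox, beyond the offcut. Origin: centre of its underside.

How it is judged:
By the outcome, as a careful person would: the job done as asked, in the order asked, and still so for the second after the job is handed in, with the robot touching nothing.
It also fails if it takes over 51 s, if anything falls off the work surface, if the arm or the gripper's body presses on something with over 40 N, if the wrist force passes 120 N, or if a joint passes its speed limit or range.

## Working session

There is one attempt and no reset: what is moved stays moved. The work goes in short steps, Python scripts to look and compute and a tool call to move; the robot and the scene stay as the last step left them, time stands still between calls to the robot, and variables do not carry over. Pictures are saved under pics/ and viewed, at most 10 in all, crops included, and the job is handed in when it is done.

Besides the shell and the picture viewer there is one more tool, called after "Request:" by a JSON object that holds its "op" and its "data", one argument or row to a line. play_rows: Moves the arm, as the interface text tells. Its arguments: {"type":"object","properties":{"plan":{"type":"array","items":{"type":"number"}},"squeeze":{"type":"number"}},"required":["plan"]}

```bash
mkdir -p pics; python3 - <<'E'
from workcell import status, viewer, manip
import cv2,numpy as np
o=status.get_obs();print(o['clock'],o['position'],o['ee_rot'],o['grip_width'],manip.tip_extent)
for n in("scene","top"):
    im=viewer.camera(n);cv2.imwrite(f"pics/{n}0.png",im[:,:,::-1])
    m=viewer.camera_model(n);print(n,m['fx'],m['cx'],m['cy'],-np.array(m['R']).T@m['t'],np.round(m['R'],3).tolist())
a=cv2.imread("pics/scene0.png");b=cv2.imread("pics/top0.png")
E
```

```text
0.0 [0.18446047 0.59677067 0.24450438] [ 1.49293522e-01  9.88792653e-01 -7.27374898e-04 -7.30283869e-05] 1.0009062337437293 0.014
scene 387.9946722306913 252.95455629622336 189.93449604448602 [ 1.13904895 -0.32699364  0.60759205] [[0.485, 0.875, 0.004], [0.515, -0.282, -0.81], [-0.707, 0.395, -0.587]]
top 449.3213487997586 255.25998503041578 191.5235866030226 [0.47137414 0.01098002 1.17782555] [[-0.018, -1.0, 0.011], [-0.997, 0.017, -0.069], [0.069, -0.012, -0.998]]
```

View pics/scene0.png

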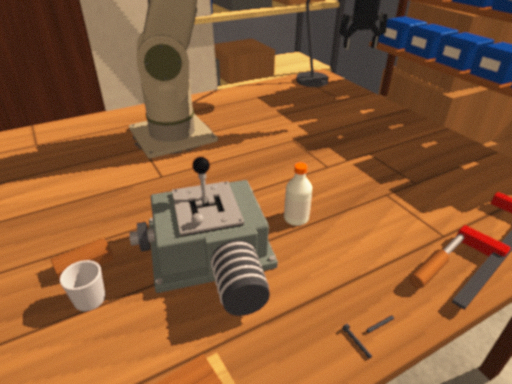

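View pics/top0.png

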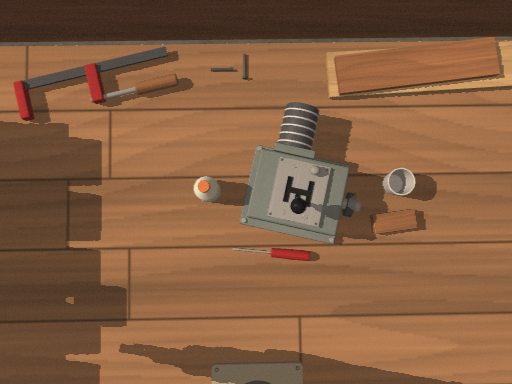

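The top view shows the motor up (+x). A round stud head sits at about (314,170), which is the +x, -y corner, and the black knob is at about (298,206). Next I'll measure from an enlarged crop.

```bash
cat > h.py <<'E'
import cv2,numpy as np
from workcell import status, viewer, manip
def ray(n,u,v):
    m=viewer.camera_model(n);R=np.array(m['R']);c=-R.T@np.array(m['t'])
    d=R.T@np.array([(u-m['cx'])/m['fx'],(v-m['cy'])/m['fy'],1]);return c,d
def onz(n,u,v,z):
    c,d=ray(n,u,v);return c+d*(z-c[2])/d[2]
def tri(*obs):
    A=np.zeros((3,3));b=np.zeros(3)
    for o in obs:
        c,d=ray(*o);d/=np.linalg.norm(d);P=np.eye(3)-np.outer(d,d);A+=P;b+=P@c
    X=np.linalg.solve(A,b);return X
def blob(im,mask,box):
    x0,y0,x1,y1=box;k=np.zeros_like(mask);k[y0:y1,x0:x1]=mask[y0:y1,x0:x1]
    n,l,s,c=cv2.connectedComponentsWithStats(k.astype(np.uint8))
    return [(s[i].tolist(),c[i].round(1).tolist()) for i in range(1,n) if s[i][4]>15]
E
python3 - <<'E'
from h import *
t=cv2.imread("pics/top0.png");s=cv2.imread("pics/scene0.png")
a=cv2.resize(t[135:250,235:375],None,fx=4,fy=4,interpolation=cv2.INTER_CUBIC)
b=cv2.resize(s[145:245,160:260],None,fx=4,fy=4,interpolation=cv2.INTER_CUBIC)
c=np.zeros((460,960,3),np.uint8);c[:460,:560]=a;c[:400,560:]=b
cv2.imwrite("pics/c0.png",cv2.resize(c,(800,383)))
print(blob(t,t.max(2)<45,(275,175,325,220)));print(blob(s,s.max(2)<45,(185,150,215,180)))
E
```

```text
[([283, 177, 31, 37, 466], [298.1, 196.5])]
[([194, 158, 14, 15, 163], [200.4, 165.1])]
```

View pics/c0.png

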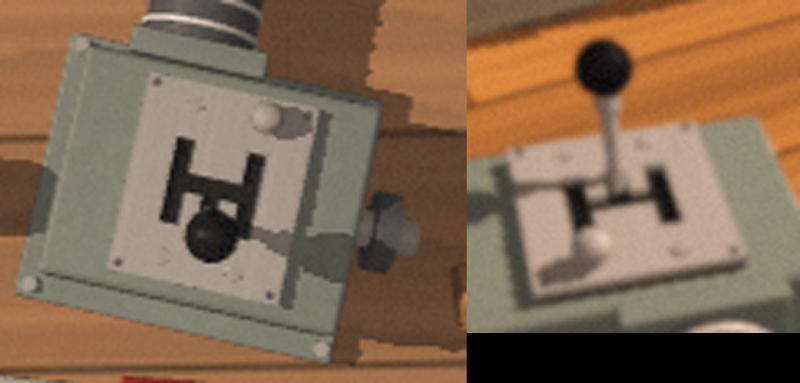

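```bash
python3 - <<'E'
from h import *
P=lambda x,y:(235+x/3.3333-.4,135+y/3.3333-.4)
S=lambda x,y:(160+(x-466.7)/3.3333-.4,145+y/3.3333-.4)
k=tri(("top",*P(211,236)),("scene",*S(604,67)));print("knob",k,onz("top",*P(211,236),.184),onz("scene",*S(604,67),.184))
c=[onz("top",*P(*q),.115) for q in((155,72),(325,110),(277,305),(108,270))]
print(np.round(c,4));g=np.mean(c,0)
d=(c[0]-c[3]+c[1]-c[2]);yaw=np.arctan2(d[1],d[0]);e=c[0]-c[1]+c[3]-c[2];yaw2=np.arctan2(-e[0],e[1])
cs=[onz("scene",*S(*q),.115) for q in((510,148),(690,121),(744,258),(535,298))];g2=np.mean(cs,0)
print("gate",g,g2,np.degrees([yaw,yaw2]),np.linalg.norm(c[0]-c[3]),np.linalg.norm(c[0]-c[1]))
gx=np.array([np.cos(yaw),np.sin(yaw)]);gy=np.array([-gx[1],gx[0]])
for n,p in(("knob",k),("stud",onz("top",*P(268,116),.133)),("studS",onz("scene",*S(594,240),.133))):
    r=(p-g)[:2];print(n,r@gx,r@gy)
E
```

```text
knob [ 0.50689042 -0.09462269  0.18806109] [ 0.50723198 -0.09458935  0.184     ] [ 0.50050902 -0.09281474  0.184     ]
[[ 0.6278 -0.0646  0.115 ]
 [ 0.5984 -0.1857  0.115 ]
 [ 0.46   -0.1476  0.115 ]
 [ 0.4869 -0.0283  0.115 ]]
gate [ 0.5432785  -0.10653411  0.115     ] [ 0.54425218 -0.10613287  0.115     ] [-14.93755294 -13.15281765] 0.14552280958794253 0.1245739514076719
knob -0.03822878450757212 0.002129285485277254
stud 0.05692926469038017 -0.021645743724110288
studS 0.05638770466268052 -0.02128484652247352
```

The stud is in the +x, -y corner, and both views agree. The gate is near (0.544, -0.1065) with a yaw of about -14°. I'll move above the robot side of the knob with the fingers shut and aligned with the gearbox.

Request:
{"op": "play_rows", "data": {
  "plan": [0,0,-3.2,-0.117,-0.142,0,0,0,0,-3.2,-0.235,-0.284,0,0,0,0,-3.2,-0.352,-0.427,0,0,0,0,-3.2,-0.469,-0.569,0,0,0,0,-3.2,-0.469,-0.569,0,0,0,0,-3.2,-0.469,-0.569,0,0,0,0,-3.2,-0.469,-0.569,0,0,0,0,-3.2,-0.469,-0.569,0,0,0,0,-3.2,-0.469,-0.569,0,0,0,0,-3.2,-0.469,-0.569,0,0,0,0,-3.2,-0.469,-0.569,0,0,0,0,-3.2,-0.469,-0.569,0,0,0,0,-3.2,-0.469,-0.569,0,0,0,0,-3.2,-0.469,-0.569,0,0,0,0,-3.2,-0.469,-0.569,0,0,0,0,-3.2,-0.469,-0.569,0,0,0,0,-3.2,-0.469,-0.569,0,0,0,0,-3.2,-0.469,-0.569,0,0]
}}

```text
clock: 2.35
position: [0.4646, -0.0848, 0.2453]
ee_rot: [0.121, 0.993, 0.0, 0.0]
ft_force: [-0.3, 0.4, -0.9]
grip_width: 0.002
grasp_force: 0.0
```

Request:
{"op": "play_rows", "data": {
  "plan": [0,0,0,0,0,0.035,0,0,0,0,0,0,0.068,0,0,0,0,0,0,0.068,0,0,0,0,0,0,0.068,0]
}}

```text
clock: 2.85
position: [0.4652, -0.0851, 0.1785]
ee_rot: [0.122, 0.993, 0.0, 0.001]
ft_force: [-0.2, -0.6, 0.5]
grip_width: -0.003
grasp_force: 0.0
```

```bash
python3 - <<'E'
from h import *
t=viewer.camera("top")[135:250,235:375,::-1];s=viewer.camera("scene")[115:245,140:270,::-1]
c=np.zeros((390,810,3),np.uint8);c[:345,:420]=cv2.resize(t,None,fx=3,fy=3);c[:,420:]=cv2.resize(s,None,fx=3,fy=3)
cv2.imwrite("pics/c1.png",c[:,:800]);print(status.get_obs()['ft_force'])
E
```

```text
[-1.15346623 -0.49912951 -0.63816247]
```

View pics/c1.png

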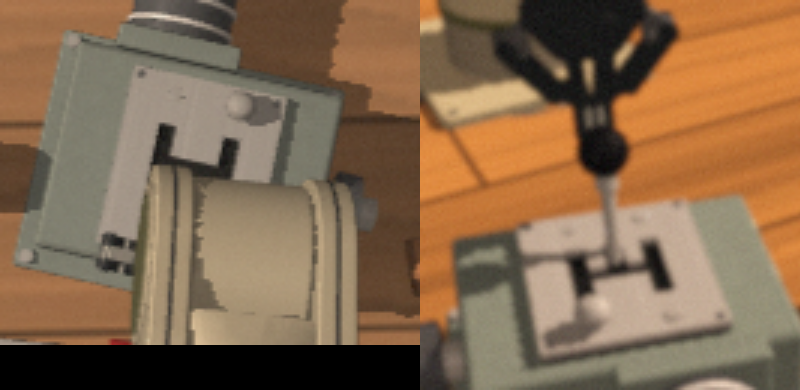

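The shut fingertips sit right behind the knob, in line with it. Now I'll push +x, watching the force.

Request:
{"op": "play_rows", "data": {
  "plan": [0,0,0,-0.01,0,0,0,0,0,0,-0.016,0,0,0,0,0,0,-0.022,0,0,0,0,0,0,-0.028,0,0,0,0,0,0,-0.034,0,0,0,0,0,0,-0.04,0,0,0,0,0,0,-0.045,0,0,0,0,0,0,-0.048,0,0,0,0,0,0,-0.048,0,0,0]
}}

```text
clock: 4.08
position: [0.5113, -0.0967, 0.1772]
ee_rot: [0.122, 0.993, -0.0, 0.0]
ft_force: [-2.4, 0.4, 0.5]
grip_width: 0.0
grasp_force: 1.0
```

Request:
{"op": "play_rows", "data": {
  "plan": [0,0,0,-0.002,0,0,0,0,0,0,-0.004,0,0,0,0,0,0,-0.004,0,0,0]
}}

```text
clock: 4.45
position: [0.5152, -0.0976, 0.1773]
ee_rot: [0.122, 0.993, -0.0, 0.0]
ft_force: [-2.6, 1.1, 2.1]
grip_width: -0.002
grasp_force: 1.2
```

```bash
python3 - <<'E'
from h import *
t=viewer.camera("top")[135:250,235:375,::-1];s=viewer.camera("scene")[115:245,140:270,::-1]
c=np.zeros((390,810,3),np.uint8);c[:345,:420]=cv2.resize(t,None,fx=3,fy=3);c[:,420:]=cv2.resize(s,None,fx=3,fy=3)
cv2.imwrite("pics/c2.png",c[:,:800]);print(status.get_obs()['ft_force'])
E
```

```text
[-1.77999871  0.94810873  1.42976245]
```

View pics/c2.png

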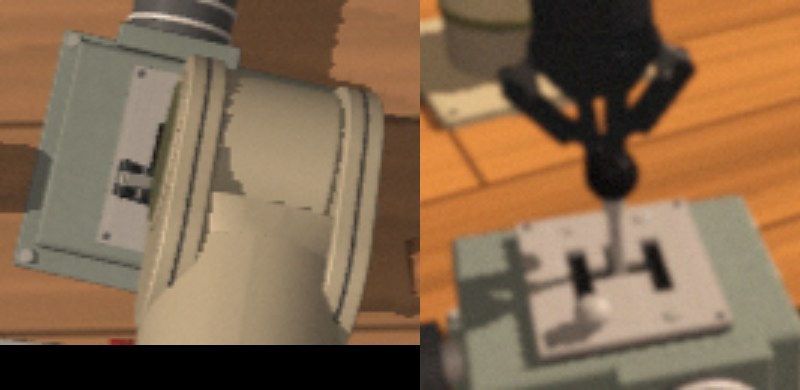

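Request:
{"op": "play_rows", "data": {
  "plan": [0,0,0,-0.0015,0,0,0,0,0,0,-0.0015,0,0,0]
}}

```text
clock: 4.8
position: [0.5166, -0.0979, 0.1773]
ee_rot: [0.122, 0.993, 0.0, -0.0]
ft_force: [-1.7, 2.0, 2.3]
grip_width: -0.001
grasp_force: 1.3
```

Request:
{"op": "play_rows", "data": {
  "plan": [0,0,0,-0.0015,0,0,0,0,0,0,-0.0015,0,0,0]
}}

```text
clock: 5.05
position: [0.5181, -0.0983, 0.1773]
ee_rot: [0.122, 0.993, -0.0, -0.0]
ft_force: [-2.6, 0.2, 1.8]
grip_width: 0.004
grasp_force: 1.2
```

Request:
{"op": "play_rows", "data": {
  "plan": [0,0,0,-0.0015,0,0,0,0,0,0,-0.0015,0,0,0]
}}

```text
clock: 5.3
position: [0.5195, -0.0987, 0.1773]
ee_rot: [0.122, 0.993, -0.0, 0.0]
ft_force: [-2.9, 1.1, 2.2]
grip_width: -0.001
grasp_force: 1.2
```

Request:
{"op": "play_rows", "data": {
  "plan": [0,0,0,-0.0015,0,0,0,0,0,0,-0.0015,0,0,0]
}}

```text
clock: 5.55
position: [0.5205, -0.0989, 0.1772]
ee_rot: [0.122, 0.993, 0.0, -0.001]
ft_force: [-6.2, 1.3, 3.8]
grip_width: -0.002
grasp_force: 3.0
```

Request:
{"op": "play_rows", "data": {
  "plan": [0,0,0,-0.0015,0,0,0,0,0,0,-0.0015,0,0,0]
}}

```text
clock: 5.8
position: [0.5212, -0.099, 0.1771]
ee_rot: [0.122, 0.993, 0.0, -0.002]
ft_force: [-11.4, 3.1, 8.2]
grip_width: -0.001
grasp_force: 5.7
```

The force rose, so the stem has reached the far edge of the cross slot. I'll back off, lift, and come down on the knob's +y side.

Request:
{"op": "play_rows", "data": {
  "plan": [0,0,0,0.012,0,0,0,0,0,0,0.012,0,0,0,0,0,0,0.012,0,-0.063,0,0,0,0,0.012,0,-0.063,0,0,0,0,-0.027,0.046,-0.063,0,0,0,0,-0.027,0.046,-0.063,0,0,0,0,-0.027,0.046,-0.063,0,0,0,0,-0.027,0.046,-0.035,0,0,0,0,-0.027,0.046,-0.011,0,0,0,0,-0.027,0.046,-0.011,0,0,0,0,-0.027,0.046,-0.011,0]
}}

```text
clock: 7.18
position: [0.5599, -0.0619, 0.1895]
ee_rot: [0.122, 0.993, 0.0, 0.001]
ft_force: [0.3, -0.0, -0.3]
grip_width: 0.002
grasp_force: 0.0
```

```bash
python3 - <<'E'
from h import *
s=viewer.camera("scene")[115:245,140:270,::-1]
cv2.imwrite("pics/c3.png",cv2.resize(s,None,fx=4,fy=4));print(status.get_obs()['ft_force'])
E
```

```text
[-0.82265182  0.10296878 -0.32051045]
```

View pics/c3.png

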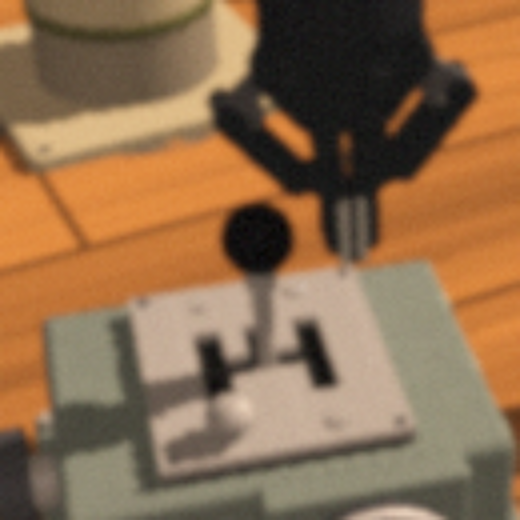

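The upright lever's knob is at crop (258,238), with the fingertips beside it at (350,225). The stem is in the cross slot. Now I'll push -y.

Request:
{"op": "play_rows", "data": {
  "plan": [0,0,0,0,-0.01,0,0,0,0,0,0,-0.016,0,0,0,0,0,0,-0.022,0,0,0,0,0,0,-0.028,0,0,0,0,0,0,-0.034,0,0,0,0,0,0,-0.04,0,0,0,0,0,0,-0.04,0,0]
}}

```text
clock: 8.1
position: [0.5496, -0.101, 0.1881]
ee_rot: [0.122, 0.993, -0.0, -0.0]
ft_force: [-0.4, -0.1, -0.8]
grip_width: -0.001
grasp_force: 0.0
```

Request:
{"op": "play_rows", "data": {
  "plan": [0,0,0,0,-0.005,0.002,0,0,0,0,0,-0.01,0.003,0,0,0,0,0,-0.015,0.004,0,0,0,0,0,-0.015,0.004,0]
}}

```text
clock: 8.6
position: [0.546, -0.1154, 0.1841]
ee_rot: [0.122, 0.993, -0.0, -0.0]
ft_force: [-0.2, -0.2, 0.8]
grip_width: 0.001
grasp_force: 0.0
```

Request:
{"op": "play_rows", "data": {
  "plan": [0,0,0,0,-0.002,0,0,0,0,0,0,-0.004,0,0,0,0,0,0,-0.004,0,0]
}}

```text
clock: 8.98
position: [0.5452, -0.1185, 0.1841]
ee_rot: [0.122, 0.993, 0.0, -0.0]
ft_force: [0.3, 2.8, -0.7]
grip_width: -0.006
grasp_force: 0.9
```

```bash
python3 - <<'E'
from h import *
s=viewer.camera("scene")[115:245,140:270,::-1]
cv2.imwrite("pics/c4.png",cv2.resize(s,None,fx=4,fy=4));print(status.get_obs()['ft_force'])
E
```

```text
[ 0.56577216  1.80672624 -0.97288376]
```

View pics/c4.png

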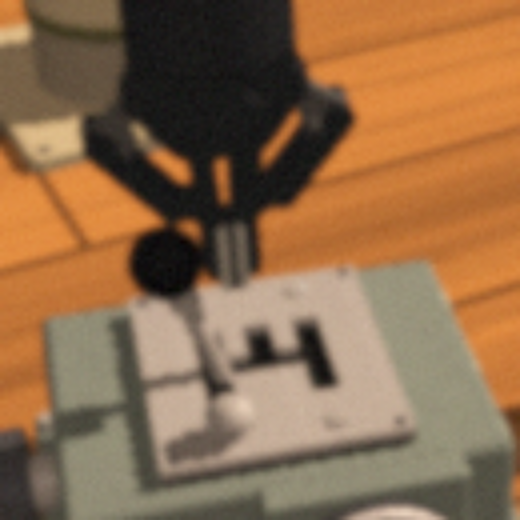

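The lever has followed and now leans toward -y, with the knob at (165,260). I'll nudge it until it hits the end of the cross slot.

Request:
{"op": "play_rows", "data": {
  "plan": [0,0,0,0,-0.002,0,0,0,0,0,0,-0.003,0,0,0,0,0,0,-0.003,0,0]
}}

```text
clock: 9.4
position: [0.5446, -0.1215, 0.1843]
ee_rot: [0.122, 0.993, 0.0, -0.0]
ft_force: [0.4, 1.5, -1.6]
grip_width: -0.003
grasp_force: 1.0
```

Request:
{"op": "play_rows", "data": {
  "plan": [0,0,0,0,-0.0015,0,0,0,0,0,0,-0.002,0,0,0,0,0,0,-0.002,0,0]
}}

```text
clock: 9.78
position: [0.5442, -0.1234, 0.1843]
ee_rot: [0.122, 0.993, 0.0, 0.0]
ft_force: [0.6, 2.4, -1.7]
grip_width: 0.001
grasp_force: 1.1
```

Request:
{"op": "play_rows", "data": {
  "plan": [0,0,0,0,-0.0015,0,0,0,0,0,0,-0.002,0,0,0,0,0,0,-0.002,0,0]
}}

```text
clock: 10.15
position: [0.5437, -0.1254, 0.1843]
ee_rot: [0.122, 0.993, -0.0, 0.0]
ft_force: [1.6, 2.3, -1.5]
grip_width: 0.002
grasp_force: 1.1
```

Request:
{"op": "play_rows", "data": {
  "plan": [0,0,0,0,-0.0015,0,0,0,0,0,0,-0.002,0,0,0,0,0,0,-0.002,0,0]
}}

```text
clock: 10.52
position: [0.5433, -0.1265, 0.1841]
ee_rot: [0.121, 0.993, 0.0, -0.0]
ft_force: [0.5, 5.0, -3.5]
grip_width: 0.004
grasp_force: 2.6
```

Request:
{"op": "play_rows", "data": {
  "plan": [0,0,0,0,-0.0015,0,0,0,0,0,0,-0.002,0,0,0,0,0,0,-0.002,0,0]
}}

```text
clock: 10.9
position: [0.5431, -0.1273, 0.184]
ee_rot: [0.121, 0.993, 0.001, -0.0]
ft_force: [2.0, 8.7, -3.6]
grip_width: 0.001
grasp_force: 4.4
```

The stem is against the end of the cross slot. I'll back off, lift, and come down behind the knob on its -x side.

Request:
{"op": "play_rows", "data": {
  "plan": [0,0,0,0,0.012,0,0,0,0,0,0,0.012,0,0,0,0,0,0,0.012,-0.06,0,0,0,0,0,0.012,-0.06,0,0,0,0,0.045,-0.031,-0.06,0,0,0,0,0.045,-0.031,-0.06,0,0,0,0,0.045,-0.031,-0.06,0,0,0,0,0.045,-0.031,-0.03,0,0,0,0,0.045,-0.031,0.009,0,0,0,0,0.045,-0.031,0.009,0,0,0,0,0.045,-0.031,0.009,0]
}}

```text
clock: 12.28
position: [0.4924, -0.1485, 0.1764]
ee_rot: [0.122, 0.993, -0.0, 0.0]
ft_force: [0.2, 0.4, 1.1]
grip_width: 0.001
grasp_force: 0.0
```

```bash
python3 - <<'E'
from h import *
t=viewer.camera("top")[135:250,235:375,::-1];s=viewer.camera("scene")[115:245,140:270,::-1]
c=np.zeros((390,810,3),np.uint8);c[:345,:420]=cv2.resize(t,None,fx=3,fy=3);c[:,420:]=cv2.resize(s,None,fx=3,fy=3)
cv2.imwrite("pics/c5.png",c[:,:800]);print(status.get_obs()['ft_force'])
E
```

```text
[-0.19612727  0.21164057  0.86615901]
```

View pics/c5.png

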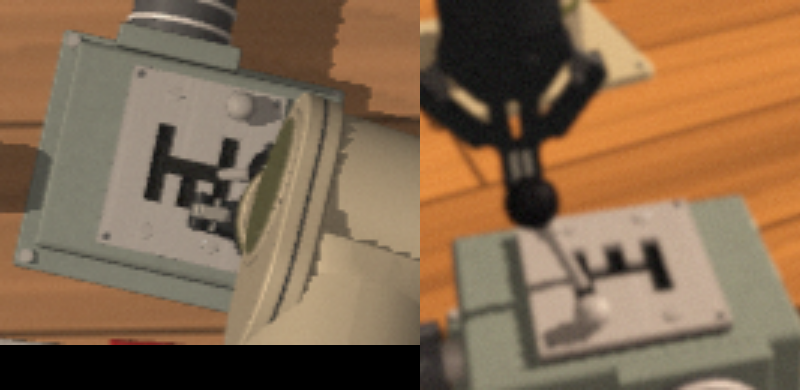

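The finger is centred behind the knob, at scene crop (530,200). Now I'll push +x slowly.

Request:
{"op": "play_rows", "data": {
  "plan": [0,0,0,-0.006,0,0,0,0,0,0,-0.01,0,0,0,0,0,0,-0.014,0,0,0,0,0,0,-0.018,0,0,0,0,0,0,-0.022,0,0,0,0,0,0,-0.026,0,0.001,0,0,0,0,-0.03,0,0.001,0,0,0,0,-0.034,0,0.002,0,0,0,0,-0.037,0,0.002,0,0,0,0,-0.04,0,0.003,0,0,0,0,-0.04,0,0.003,0]
}}

```text
clock: 13.75
position: [0.5309, -0.1582, 0.1722]
ee_rot: [0.122, 0.993, -0.0, 0.0]
ft_force: [0.0, 0.5, -0.3]
grip_width: -0.002
grasp_force: 0.3
```

Request:
{"op": "play_rows", "data": {
  "plan": [0,0,0,-0.003,0,0,0,0,0,0,-0.006,0,0,0,0,0,0,-0.009,0,0,0,0,0,0,-0.012,0,0,0,0,0,0,-0.012,0,0,0]
}}

```text
clock: 14.38
position: [0.5423, -0.161, 0.172]
ee_rot: [0.122, 0.993, -0.0, 0.0]
ft_force: [-3.0, 2.1, -1.2]
grip_width: -0.003
grasp_force: 1.1
```

Request:
{"op": "play_rows", "data": {
  "plan": [0,0,0,-0.002,0,0,0,0,0,0,-0.004,0,0,0,0,0,0,-0.006,0,0,0,0,0,0,-0.006,0,0,0]
}}

```text
clock: 14.88
position: [0.5479, -0.1625, 0.1722]
ee_rot: [0.122, 0.993, -0.0, -0.0]
ft_force: [-4.8, 1.4, -2.9]
grip_width: 0.002
grasp_force: 2.2
```

Request:
{"op": "play_rows", "data": {
  "plan": [0,0,0,-0.0015,0,0,0,0,0,0,-0.002,0,0,0,0,0,0,-0.002,0,0,0]
}}

```text
clock: 15.25
position: [0.5488, -0.1627, 0.1719]
ee_rot: [0.122, 0.993, 0.0, -0.001]
ft_force: [-9.3, 1.8, -1.2]
grip_width: 0.003
grasp_force: 4.8
```

Request:
{"op": "play_rows", "data": {
  "plan": [0,0,0,-0.0015,0,0,0,0,0,0,-0.002,0,0,0,0,0,0,-0.002,0,0,0]
}}

```text
clock: 15.62
position: [0.5496, -0.1629, 0.1717]
ee_rot: [0.122, 0.993, 0.001, -0.003]
ft_force: [-14.6, 4.4, 2.9]
grip_width: -0.001
grasp_force: 8.1
```

It met a firm stop where the knob should be when fully home (x ≈ 46 mm). I'll back off, lift clear, and check.

Request:
{"op": "play_rows", "data": {
  "plan": [0,0,0,0.015,0,0,0,0,0,0,0.015,0,0,0,0,0,0,0.015,0,-0.06,0,0,0,0,0.03,0.0,-0.12,0,0,0,0,0.08,0.05,-0.12,0,0,0,0,0.13,0.1,-0.12,0,0,0,0,0.13,0.15,-0.12,0,0,0,0,0.13,0.2,-0.12,0,0,0,0,0.13,0.25,-0.12,0,0,0,0,0.13,0.25,-0.12,0,0,0,0,0.13,0.25,-0.12,0]
}}

```text
clock: 17.0
position: [0.4868, 0.1101, 0.2928]
ee_rot: [0.122, 0.993, 0.0, 0.001]
ft_force: [-0.6, -0.4, -0.2]
grip_width: 0.003
grasp_force: 0.0
```

```bash
python3 - <<'E'
from h import *
T=viewer.camera("top")[:,:,::-1];S=viewer.camera("scene")[:,:,::-1]
t=T[135:250,235:375];s=S[115:245,140:270]
c=np.zeros((390,810,3),np.uint8);c[:345,:420]=cv2.resize(t,None,fx=3,fy=3);c[:,420:]=cv2.resize(s,None,fx=3,fy=3)
cv2.imwrite("pics/c6.png",c[:,:800]);cv2.imwrite("pics/top6.png",T);cv2.imwrite("pics/scene6.png",S)
print(status.get_obs()['ft_force'])
E
```

```text
[-0.33128708  0.31246331 -0.03337414]
```

View pics/c6.png

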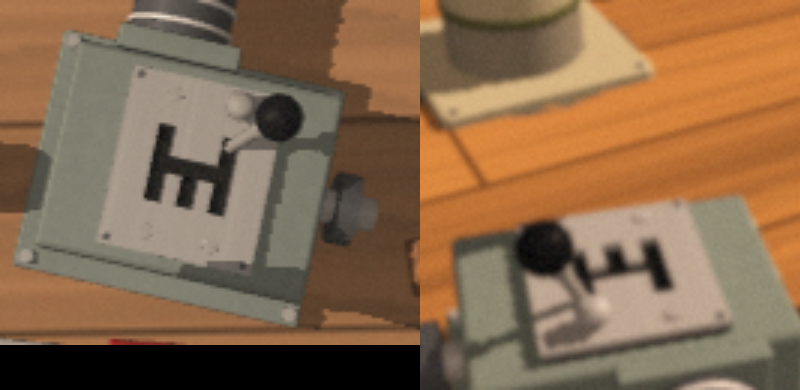

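The lever now leans into the +x, -y slot next to the stud. In the top crop the knob is at (279,117) and the stem enters the slot's far end at about (230,147). I'll confirm the lean numerically, then hand in.

```bash
python3 - <<'E'
from h import *
k=tri(("top",235+278.5/3-.4,135+117/3-.4),("scene",140+125/3-.4,115+248/3-.4))
a=np.radians(-14);gx=np.array([np.cos(a),np.sin(a)]);r=k[:2]-[.544,-.1065];x=r@gx;y=r@[-gx[1],gx[0]]
print(k,x,y,np.arctan2(x,k[2]-.032),np.arctan2(y,k[2]-.032))
if x>.042 and y<-.042: print(manip.hand_in())
E
```

```text
[ 0.57745137 -0.16381546  0.17726449] 0.046323591363390114 -0.0475203305267557 0.3086969712590356 -0.31615694863691157
the job is handed in; nothing more can be done
None
```

The selector lever is fully home in the +x, -y slot that the stud marks, leaning about 0.31 rad along x and -0.32 rad along y. The fingers are clear of it, nothing else on the bench was touched, and the job was handed in at about 17 s.

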